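Heft the salt tins and hold up the fullest

TASK

Three identical closed salt tins stand on cork mats; find the fullest by its weight. Going from the left mat to the right, lift each tin a few centimetres for about a second and set it back upright in its place on the mat (no dropping; if the last one is the heaviest you may keep it), then pick out the heaviest and finish while still gripping it, upright and still, some 20 cm above the mats. The other two tins must stand back on their own mats, no tin may be tipped over, and the other things on the table are to be left alone.

Things in the scene. Friction and masses are not known exactly. Their poses are not given: they have to be found in the camera images.
- tin_1: one of three closed, upright metal tins that look exactly alike: round, plain, 62 mm across and 92 mm high, a lid (63 mm across) pushed on over the top 17 mm; origin at the centre of its underside, z up along its axis, so 5 mm above the table while it stands on a mat. One tin weighs 0.55 to 0.69 kg, the other two each 0.19 to 0.36 kg. Which tin stands on which mat changes, and neither the numbers nor the looks tell the weights
- tin_2: one of three closed, upright metal tins that look exactly alike: round, plain, 62 mm across and 92 mm high, a lid (63 mm across) pushed on over the top 17 mm; origin at the centre of its underside, z up along its axis, so 5 mm above the table while it stands on a mat. One tin weighs 0.55 to 0.69 kg, the other two each 0.19 to 0.36 kg. Which tin stands on which mat changes, and neither the numbers nor the looks tell the weights
- tin_3: one of three closed, upright metal tins that look exactly alike: round, plain, 62 mm across and 92 mm high, a lid (63 mm across) pushed on over the top 17 mm; origin at the centre of its underside, z up along its axis, so 5 mm above the table while it stands on a mat. One tin weighs 0.55 to 0.69 kg, the other two each 0.19 to 0.36 kg. Which tin stands on which mat changes, and neither the numbers nor the looks tell the weights
- mat_left: the left (largest y) of three round cork mats fixed to the table, 100 mm across and 5 mm thick, a tin standing centred on it; origin at the centre of its underside, on the table, z up
- mat_middle: the middle of three round cork mats fixed to the table, 100 mm across and 5 mm thick, a tin standing centred on it; origin at the centre of its underside, on the table, z up
- mat_right: the right (smallest y) of three round cork mats fixed to the table, 100 mm across and 5 mm thick, a tin standing centred on it; origin at the centre of its underside, on the table, z up
- black_marker: marker pen with black cap, 130 mm long and 20 mm thick, lying on the table between left and middle mat, pointing away from the robot; origin at the centre of its underside; a loose bystander to leave alone
- lime_marker: marker pen with lime cap, 110 mm long and 20 mm thick, lying between middle and right mat, pointing away from the robot; origin at the centre of its underside; a loose bystander to leave alone
- tape: roll of beige packing tape lying flat, 83 mm across, 24 mm high, behind the mats; origin at the centre of its underside; a loose bystander to leave alone
- jars_back: stack of clear jar bodies, 115 mm across, 107 mm high, behind the left and middle mats; origin at the centre of its underside; a loose bystander to leave alone
- jars_left: stack of clear jar bodies, 115 mm across, 107 mm high, at the far left; origin at the centre of its underside; a loose bystander to leave alone
- plum_bowl: clear covered bowl with plums, 113 mm across, 52 mm high, behind the middle and right mats; origin at the centre of its underside; a loose bystander to leave alone
- salt_jar: small red-capped jar, 45 mm across, 106 mm high, at the right; origin at the centre of its underside; a loose bystander to leave alone

How it is judged:
By the outcome, as a careful person would: the job done as asked, in the order asked, and still so for the second after the job is handed in, while the arm keeps its last pose, push and grip.
It also fails if it takes over 72 s, if anything falls off the work surface, if the arm or the gripper's body presses on something with over 40 N, if the wrist force passes 120 N, or if a joint passes its speed limit or range.

ROBOT

A 6-joint arm with a two-finger parallel gripper is mounted at the origin on a cart in front of the work surface, level with it; the furniture and walls round the work are solid. World frame = base frame: x ahead of the robot, y to its left, z up, the work surface at z = 0. Lengths are in m, angles in rad, forces in N, time in s.
With the tool pointing down it reaches from about 0.3 to 0.775 m from the base axis. Payload 14.6 kg.
Tool frame: the origin (TCP) lies midway between the tips of the shut fingers; the grasp point (between the pads) lies 19 mm behind it (grasp_offset is the distance from the TCP to the grasp point, in m); z points along the fingers, y is the line along which they close (so a half turn about z gives the same grasp; the last joint's range is limited). The gripper opens to 94 mm and grips with 3 to 60 N. Pads are 16 mm wide; open, the fingers measure 119 mm over their backs; the gripper's body (75 mm by 177 mm) begins 78 mm behind the grasp point.
Start: joints at [-1.278, 0.3, 1.521, -0, 1.321, -0.067], TCP at [0.194, -0.515, 0.205] pointing down, gripper open.
Joint ranges: [-3.03, 3.03], [-0.79, 2.21], [0.23, 2.52], [-1.04, 4.18], [0, 3.07], [-2.55, 2.55]. Speed limits (rad/s): [2.22, 2.22, 2.57, 3.14, 3.14, 3.14].

INTERFACE

Orientations are given as [roll, pitch, yaw] about the fixed x, y, z axes, in that order (R = Rz(yaw) Ry(pitch) Rx(roll)).
In Python, from station import * gives the robot as it stands. The module is installed in compiled form; this text tells all that it offers.
- The arm moves only by the tool send_rows, never from a script. Its argument "rows" is a list of rows, each an object of numbers: "dx", "dy", "dz": the shift along the tool's x, y, z in mm; "roll": the turn about the tool's z in degrees; "jaw": the closure, from -1 (fully open) to 1 (shut). In form: [{"dx": .., "dy": .., "dz": .., "roll": .., "jaw": ..}, ...]. A call has 1 to 12 rows; each row shifts and turns the commanded pose from where the row before left it, along the tool's axes as they then stand; what a row does not reach is not made up. A row lasts 1/12 s, in which the tool goes at most 41.7 mm and 7.16 degrees, less where a joint would pass 70% of its speed; a pose out of reach is approached as far as the arm can. A call is refused whole if a number of a shift passes 41.7 or a number of a turn 7.16, either way. A call with a gripper value outside its range is refused whole. The fingers move at their own pace and stop on an object; "force" is the grip in N (left out, the last holds). Time passes only in rows, so rows that do not move let the fingers close. It gives the time, the measured TCP pose, the force, the opening and the grip force at its end, in the units of the state.
- get_obs(): the state, without advancing time (a new reading comes with each control period).
- camera(name): name is "side" or "top"; returns a dict with "frame" (480x640x3 uint8, red, green, blue), "z_map" (480x640 float32, m along the optical axis (not along the pixel's ray), 0 where there is no reading), "camera_matrix" (3x3 intrinsics, pixels), "rvec" (rotation vector, rad) and "tvec" (3), from world to camera coordinates, as OpenCV has them. Camera axes: x right, y down, z forward; pixel columns grow to the right and rows downward; lengths in m; the calibration is good to about 2 mm. A picture is of the moment at which its call begins.
- hand_in(): hands the job in; it is judged then, once.
The state is a dict: "time_s": time; "qpos": joint angles; "joint_vel": joint speeds; "tau": joint torques, N m; "ee_pos": TCP position; "eef_rot": TCP orientation; "force": force on the tool from outside, world axes, zero at the start; "moment": the same for the moment, N m; "grip_width": finger opening in m; "grip_force": force on a finger pad.
Only numpy, scipy, OpenCV 4.12 (cv2) and the standard library are available. Lean on these libraries where they do the work, as an engineer would, in place of code of your own. Each camera call takes 0.05 s, during which the arm holds its last target. There are 200 camera calls.

## Working session

There is one attempt and no reset: what is moved stays moved. The work goes in short steps, Python scripts to look and compute and a tool call to move; the robot and the scene stay as the last step left them, time stands still between calls to the robot, and variables do not carry over. Pictures are saved under pics/ and viewed, at most 10 in all, crops included, and the job is handed in when it is done.

Besides the shell and the picture viewer there is one more tool, called after ">>>" as name(argument=value, ...), one argument or row to a line, values as JSON. send_rows: Moves the arm, as the interface text tells. Its arguments: {"type":"object","properties":{"rows":{"type":"array"},"force":{"type":"number"}},"required":["rows"]}

```bash
mkdir -p pics; python3 - <<'E'
from station import *
import cv2,numpy as np
o=get_obs()
for k,v in o.items(): print(k,np.round(v,4))
for n in("top","side"):
    c=camera(n); cv2.imwrite(f"pics/{n}0.png",c["frame"][:,:,::-1]); np.savez(f"{n}0.npz",**c)
    print(n,np.round(c["rvec"],3),np.round(c["tvec"],3),c["camera_matrix"].tolist())
    R=cv2.Rodrigues(np.array(c["rvec"]))[0];K=np.array(c["camera_matrix"])
    v,u=np.mgrid[:480,:640];z=c["z_map"]
    P=np.stack([(u-K[0,2])*z/K[0,0],(v-K[1,2])*z/K[1,1],z],-1)
    W=(P-np.array(c["tvec"]).reshape(3))@R
    m=((z>0)&(W[...,2]>0.087)&(W[...,2]<0.112)&(W[...,0]>0.2)).astype(np.uint8)
    N,l,s,ce=cv2.connectedComponentsWithStats(m)
    for i in range(1,N):
        if s[i,4]>80:
            w=W[l==i]; print(ce[i].round(),s[i,4],np.median(w,0).round(4),((w.min(0)+w.max(0))/2).round(4),np.ptp(w,axis=0).round(3))
E
```

```text
time_s 0.0
qpos [-1.2776  0.3005  1.5216 -0.      1.3207 -0.0666]
joint_vel [-0.0003  0.0024 -0.0014 -0.0004  0.0001  0.0011]
tau [-1.20000e-03 -5.31799e+01 -3.52727e+01  7.08000e-02  2.44000e-02
 -0.00000e+00]
ee_pos [ 0.1936 -0.5145  0.2049]
eef_rot [-3.1404e+00 -1.0000e-04  3.5980e-01]
force [0.2398 0.1623 0.2963]
moment [ 0.0271  0.0501 -0.0222]
grip_force 0.0
grip_width 0.0938
top [ 2.167 -2.031  0.24 ] [-0.031  0.591  1.191] [[519.077929190024, 0.0, 318.1084470493937], [0.0, 519.077929190024, 244.00579352143794], [0.0, 0.0, 1.0]]
[635.  57.] 680 [ 1.1395 -0.7805  0.098 ] [ 1.108  -0.7807  0.0996] [0.409 0.009 0.025]
[52. 83.] 408 [0.9359 0.6786 0.1009] [0.9878 0.7519 0.0995] [0.137 0.166 0.025]
[238. 162.] 424 [0.7545 0.2021 0.1001] [0.8371 0.2401 0.0995] [0.202 0.223 0.025]
[376. 109.] 152 [ 0.9441 -0.1166  0.1001] [ 0.9326 -0.1115  0.0995] [0.038 0.061 0.025]
[457. 115.] 299 [ 0.939  -0.3211  0.1005] [ 0.939  -0.3223  0.0996] [0.022 0.1   0.025]
[ 77. 144.] 299 [0.7909 0.6042 0.1002] [0.8009 0.6289 0.0994] [0.16  0.076 0.025]
[371. 127.] 87 [ 0.8891 -0.1053  0.1002] [ 0.8966 
[... 1618 characters left out ...]
5]
[392. 248.] 616 [0.734  0.066  0.1025] [0.7404 0.0482 0.0995] [0.115 0.117 0.025]
[229. 263.] 474 [ 0.5082 -0.271   0.097 ] [ 0.5036 -0.2692  0.0947] [0.065 0.062 0.015]
[404. 332.] 211 [ 0.9058 -0.0848  0.0995] [ 0.9172 -0.102   0.0995] [0.062 0.051 0.025]
[203. 338.] 403 [ 0.6409 -0.4247  0.1058] [ 0.6358 -0.4238  0.0993] [0.045 0.045 0.025]
[397. 352.] 122 [ 0.9336 -0.138   0.0996] [ 0.9241 -0.1255  0.0995] [0.055 0.037 0.025]
[ 22. 430.] 526 [ 0.5762 -0.7801  0.0994] [ 0.559  -0.7801  0.0995] [0.257 0.002 0.025]
[334. 415.] 130 [ 0.9399 -0.3215  0.1007] [ 0.9408 -0.3215  0.0997] [0.016 0.1   0.024]
[238. 468.] 179 [ 0.8991 -0.5113  0.1054] [ 0.8908 -0.515   0.0995] [0.039 0.027 0.025]
```

View pics/top0.png

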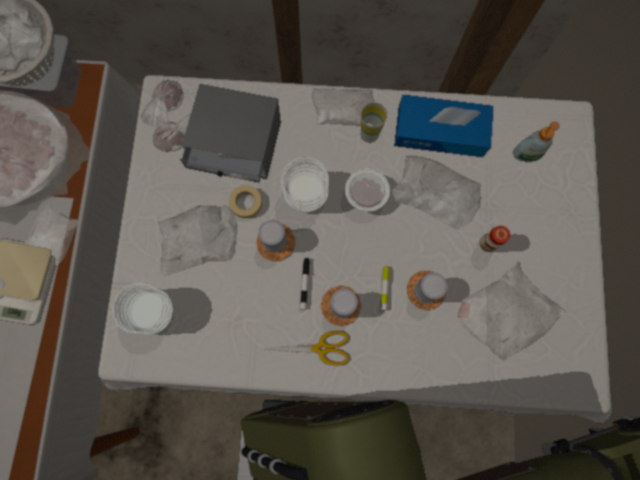

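View pics/side0.png

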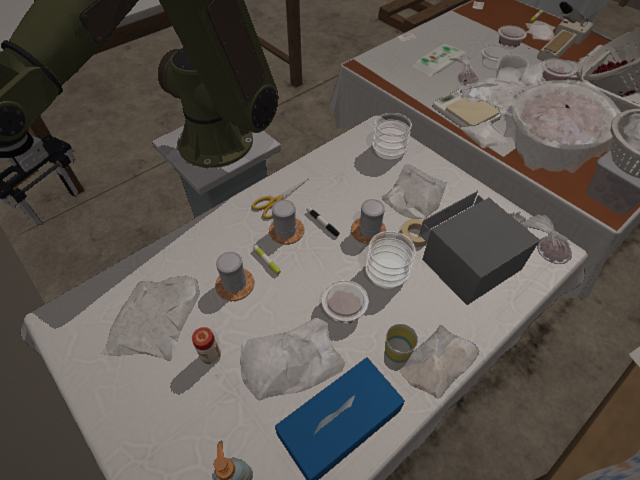

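The tins stand at (0.606, 0.119), (0.452, -0.062) and (0.503, -0.269), at top-view pixels (272,233), (344,302) and (434,286). Both cameras agree to about 1 mm, and the 97 mm height and 62 mm width match the given sizes. I'll grip at z≈0.055, below the lid, so the TCP goes to z≈0.036 with yaw 0.

>>> send_rows(
  rows=[
    {"roll": 6.87, "jaw": -1},
    {"roll": 6.87, "jaw": -1},
    {"roll": 6.87, "jaw": -1},
    {"dx": 17, "dy": -26, "jaw": -1},
    {"dx": 17, "dy": -26, "jaw": -1},
    {"dx": 17, "dy": -26, "jaw": -1},
    {"dx": 17, "dy": -26, "jaw": -1},
    {"dx": 17, "dy": -26, "jaw": -1},
    {"dx": 17, "dy": -26, "jaw": -1},
    {"dx": 17, "dy": -26, "jaw": -1},
    {"dx": 17, "dy": -26, "jaw": -1},
    {"dx": 17, "dy": -26, "jaw": -1},
  ],
  force=30,
)

```text
invalid input at $.rows[0]: expected keys dx, dy, dz, roll, jaw
```

>>> send_rows(
  rows=[
    {"dx": 0, "dy": 0, "dz": 0, "roll": 6.87, "jaw": -1},
    {"dx": 0, "dy": 0, "dz": 0, "roll": 6.87, "jaw": -1},
    {"dx": 0, "dy": 0, "dz": 0, "roll": 6.87, "jaw": -1},
    {"dx": 17, "dy": -26, "dz": 0, "roll": 0, "jaw": -1},
    {"dx": 17, "dy": -26, "dz": 0, "roll": 0, "jaw": -1},
    {"dx": 17, "dy": -26, "dz": 0, "roll": 0, "jaw": -1},
    {"dx": 17, "dy": -26, "dz": 0, "roll": 0, "jaw": -1},
    {"dx": 17, "dy": -26, "dz": 0, "roll": 0, "jaw": -1},
    {"dx": 17, "dy": -26, "dz": 0, "roll": 0, "jaw": -1},
    {"dx": 17, "dy": -26, "dz": 0, "roll": 0, "jaw": -1},
    {"dx": 17, "dy": -26, "dz": 0, "roll": 0, "jaw": -1},
    {"dx": 17, "dy": -26, "dz": 0, "roll": 0, "jaw": -1},
  ],
  force=30,
)

```text
time_s: 1.1
ee_pos: [0.3471, -0.2793, 0.2053]
eef_rot: [-3.141, 0.0, -0.0]
force: [0.4, -0.6, 0.9]
grip_width: 0.094
grip_force: 0.0
```

>>> send_rows(
  rows=[
    {"dx": 20, "dy": -31, "dz": 0, "roll": 0, "jaw": -1},
    {"dx": 20, "dy": -31, "dz": 0, "roll": 0, "jaw": -1},
    {"dx": 20, "dy": -31, "dz": 0, "roll": 0, "jaw": -1},
    {"dx": 20, "dy": -31, "dz": 0, "roll": 0, "jaw": -1},
    {"dx": 20, "dy": -31, "dz": 0, "roll": 0, "jaw": -1},
    {"dx": 20, "dy": -31, "dz": 0, "roll": 0, "jaw": -1},
    {"dx": 20, "dy": -31, "dz": 0, "roll": 0, "jaw": -1},
    {"dx": 20, "dy": -31, "dz": 0, "roll": 0, "jaw": -1},
    {"dx": 20, "dy": -31, "dz": 0, "roll": 0, "jaw": -1},
    {"dx": 20, "dy": -31, "dz": 0, "roll": 0, "jaw": -1},
    {"dx": 20, "dy": -31, "dz": 0, "roll": 0, "jaw": -1},
    {"dx": 20, "dy": -31, "dz": 0, "roll": 0, "jaw": -1},
  ],
)

```text
time_s: 2.1
ee_pos: [0.5871, 0.0931, 0.2051]
eef_rot: [3.142, 0.001, 0.0]
force: [0.6, -0.3, 0.6]
grip_width: 0.0941
grip_force: 0.0
```

>>> send_rows(
  rows=[
    {"dx": 10, "dy": -13, "dz": 0, "roll": 0, "jaw": -1},
    {"dx": 9, "dy": -13, "dz": 0, "roll": 0, "jaw": -1},
    {"dx": 0, "dy": 0, "dz": 20, "roll": 0, "jaw": -1},
    {"dx": 0, "dy": 0, "dz": 20, "roll": 0, "jaw": -1},
    {"dx": 0, "dy": 0, "dz": 20, "roll": 0, "jaw": -1},
    {"dx": 0, "dy": 0, "dz": 10, "roll": 0, "jaw": -1},
    {"dx": 0, "dy": 0, "dz": 0, "roll": 0, "jaw": -1},
    {"dx": 0, "dy": 0, "dz": 0, "roll": 0, "jaw": -1},
  ],
)

```text
time_s: 2.77
ee_pos: [0.6057, 0.1172, 0.1358]
eef_rot: [3.142, 0.0, 0.0]
force: [-0.7, 0.4, 0.5]
grip_width: 0.0938
grip_force: 0.0
```

>>> send_rows(
  rows=[
    {"dx": 1, "dy": -2, "dz": 20, "roll": 0, "jaw": -1},
    {"dx": 0, "dy": 0, "dz": 20, "roll": 0, "jaw": -1},
    {"dx": 0, "dy": 0, "dz": 20, "roll": 0, "jaw": -1},
    {"dx": 0, "dy": 0, "dz": 20, "roll": 0, "jaw": -1},
    {"dx": 0, "dy": 0, "dz": 13, "roll": 0, "jaw": -1},
    {"dx": 0, "dy": 0, "dz": 6, "roll": 0, "jaw": -1},
    {"dx": 0, "dy": 0, "dz": 0, "roll": 0, "jaw": -1},
    {"dx": 0, "dy": 0, "dz": 0, "roll": 0, "jaw": -0.6},
    {"dx": 0, "dy": 0, "dz": 0, "roll": 0, "jaw": -0.4},
    {"dx": 0, "dy": 0, "dz": 0, "roll": 0, "jaw": -0.2},
    {"dx": 0, "dy": 0, "dz": 0, "roll": 0, "jaw": 1},
    {"dx": 0, "dy": 0, "dz": 0, "roll": 0, "jaw": 1},
  ],
  force=30,
)

```text
time_s: 3.77
ee_pos: [0.6068, 0.1193, 0.037]
eef_rot: [-3.141, -0.001, 0.0]
force: [1.0, -0.4, 0.4]
grip_width: 0.0637
grip_force: 0.0
```

>>> send_rows(
  rows=[
    {"dx": 0, "dy": 0, "dz": 0, "roll": 0, "jaw": 1},
    {"dx": 0, "dy": 0, "dz": 0, "roll": 0, "jaw": 1},
    {"dx": 0, "dy": 0, "dz": 0, "roll": 0, "jaw": 1},
    {"dx": 0, "dy": 0, "dz": 0, "roll": 0, "jaw": 1},
  ],
)

```text
time_s: 4.1
ee_pos: [0.6068, 0.1193, 0.0369]
eef_rot: [-3.141, -0.001, 0.0]
force: [-2.4, 0.7, 6.5]
grip_width: 0.0617
grip_force: 30.0
```

>>> send_rows(
  rows=[
    {"dx": 0, "dy": 0, "dz": -4, "roll": 0, "jaw": 1},
    {"dx": 0, "dy": 0, "dz": -8, "roll": 0, "jaw": 1},
    {"dx": 0, "dy": 0, "dz": -8, "roll": 0, "jaw": 1},
    {"dx": 0, "dy": 0, "dz": -8, "roll": 0, "jaw": 1},
    {"dx": 0, "dy": 0, "dz": -8, "roll": 0, "jaw": 1},
    {"dx": 0, "dy": 0, "dz": -4, "roll": 0, "jaw": 1},
    {"dx": 0, "dy": 0, "dz": 0, "roll": 0, "jaw": 1},
    {"dx": 0, "dy": 0, "dz": 0, "roll": 0, "jaw": 1},
    {"dx": 0, "dy": 0, "dz": 0, "roll": 0, "jaw": 1},
    {"dx": 0, "dy": 0, "dz": 0, "roll": 0, "jaw": 1},
    {"dx": 0, "dy": 0, "dz": 0, "roll": 0, "jaw": 1},
    {"dx": 0, "dy": 0, "dz": 0, "roll": 0, "jaw": 1},
  ],
)

```text
time_s: 5.1
ee_pos: [0.6065, 0.1192, 0.0761]
eef_rot: [3.142, 0.001, 0.0]
force: [-0.1, -0.6, -3.6]
grip_width: 0.0615
grip_force: 30.0
```

>>> send_rows(
  rows=[
    {"dx": 0, "dy": 0, "dz": 0, "roll": 0, "jaw": 1},
    {"dx": 0, "dy": 0, "dz": 0, "roll": 0, "jaw": 1},
    {"dx": 0, "dy": 0, "dz": 0, "roll": 0, "jaw": 1},
    {"dx": 0, "dy": 0, "dz": 0, "roll": 0, "jaw": 1},
  ],
)

```text
time_s: 5.43
ee_pos: [0.6066, 0.1193, 0.0764]
eef_rot: [-3.142, 0.0, 0.0]
force: [-0.4, 0.7, -3.2]
grip_width: 0.0618
grip_force: 30.0
```

>>> send_rows(
  rows=[
    {"dx": 0, "dy": 0, "dz": 0, "roll": 0, "jaw": 1},
    {"dx": 0, "dy": 0, "dz": 0, "roll": 0, "jaw": 1},
    {"dx": 0, "dy": 0, "dz": 0, "roll": 0, "jaw": 1},
    {"dx": 0, "dy": 0, "dz": 0, "roll": 0, "jaw": 1},
  ],
)

```text
time_s: 5.77
ee_pos: [0.6066, 0.1192, 0.0765]
eef_rot: [3.142, 0.0, 0.0]
force: [-0.1, -0.9, -2.9]
grip_width: 0.0615
grip_force: 30.0
```

```bash
cat > w.py <<'E'
from station import *
import numpy as np
o=get_obs()
for k in("time_s","tau","force","moment","ee_pos","grip_width"): print(k,np.round(o[k],4))
E
python3 w.py
```

```text
time_s 5.7667
tau [-1.50000e-03 -6.73228e+01 -3.35907e+01  4.90000e-03 -7.89000e-02
  0.00000e+00]
force [-0.0804 -0.8862 -2.9256]
moment [0.0587 0.0052 0.0095]
ee_pos [0.6066 0.1192 0.0765]
grip_width 0.0615
```

Left is about 3.2 N, so it's a light one. I'll set it back.

>>> send_rows(
  rows=[
    {"dx": 0, "dy": 0, "dz": 5, "roll": 0, "jaw": 1},
    {"dx": 0, "dy": 0, "dz": 8, "roll": 0, "jaw": 1},
    {"dx": 0, "dy": 0, "dz": 8, "roll": 0, "jaw": 1},
    {"dx": 0, "dy": 0, "dz": 7, "roll": 0, "jaw": 1},
    {"dx": 0, "dy": 0, "dz": 5, "roll": 0, "jaw": 1},
    {"dx": 0, "dy": 0, "dz": 3, "roll": 0, "jaw": 1},
    {"dx": 0, "dy": 0, "dz": 2, "roll": 0, "jaw": 1},
    {"dx": 0, "dy": 0, "dz": 1, "roll": 0, "jaw": 1},
    {"dx": 0, "dy": 0, "dz": 0.5, "roll": 0, "jaw": 1},
    {"dx": 0, "dy": 0, "dz": 0, "roll": 0, "jaw": 1},
    {"dx": 0, "dy": 0, "dz": 0, "roll": 0, "jaw": 1},
    {"dx": 0, "dy": 0, "dz": 0, "roll": 0, "jaw": 1},
  ],
)

```text
time_s: 6.77
ee_pos: [0.6067, 0.1193, 0.0373]
eef_rot: [-3.142, -0.0, 0.0]
force: [0.3, 0.6, -3.2]
grip_width: 0.0614
grip_force: 30.0
```

>>> send_rows(
  rows=[
    {"dx": 0, "dy": 0, "dz": 0.5, "roll": 0, "jaw": 1},
    {"dx": 0, "dy": 0, "dz": 0, "roll": 0, "jaw": 1},
    {"dx": 0, "dy": 0, "dz": 0, "roll": 0, "jaw": 1},
  ],
)

```text
time_s: 7.02
ee_pos: [0.6068, 0.1193, 0.0369]
eef_rot: [-3.142, -0.001, 0.0]
force: [-1.5, -0.8, 2.4]
grip_width: 0.0616
grip_force: 30.0
```

>>> send_rows(
  rows=[
    {"dx": 0, "dy": 0, "dz": 0.5, "roll": 0, "jaw": 1},
    {"dx": 0, "dy": 0, "dz": 0, "roll": 0, "jaw": 1},
    {"dx": 0, "dy": 0, "dz": 0, "roll": 0, "jaw": 1},
  ],
)

```text
time_s: 7.27
ee_pos: [0.6068, 0.1193, 0.0369]
eef_rot: [-3.142, -0.001, 0.0]
force: [-5.3, -1.1, 9.3]
grip_width: 0.0618
grip_force: 30.0
```

>>> send_rows(
  rows=[
    {"dx": 0, "dy": 0, "dz": -0.5, "roll": 0, "jaw": 1},
    {"dx": 0, "dy": 0, "dz": 0, "roll": 0, "jaw": -0.2},
    {"dx": 0, "dy": 0, "dz": 0, "roll": 0, "jaw": -0.6},
    {"dx": 0, "dy": 0, "dz": 0, "roll": 0, "jaw": -1},
    {"dx": 0, "dy": 0, "dz": 0, "roll": 0, "jaw": -1},
    {"dx": 0, "dy": 0, "dz": 0, "roll": 0, "jaw": -1},
    {"dx": 0, "dy": 0, "dz": -15, "roll": 0, "jaw": -1},
    {"dx": 0, "dy": 0, "dz": -25, "roll": 0, "jaw": -1},
    {"dx": 0, "dy": 0, "dz": -25, "roll": 0, "jaw": -1},
    {"dx": 0, "dy": 0, "dz": -25, "roll": 0, "jaw": -1},
    {"dx": 0, "dy": 0, "dz": -20, "roll": 0, "jaw": -1},
    {"dx": 0, "dy": 0, "dz": 0, "roll": 0, "jaw": -1},
  ],
)

```text
time_s: 8.27
ee_pos: [0.6082, 0.1195, 0.1509]
eef_rot: [-3.141, -0.006, 0.0]
force: [0.4, -0.2, 0.4]
grip_width: 0.0942
grip_force: 0.0
```

>>> send_rows(
  rows=[
    {"dx": -10, "dy": 11, "dz": 0, "roll": 0, "jaw": -1},
    {"dx": -20, "dy": 25, "dz": 0, "roll": 0, "jaw": -1},
    {"dx": -20, "dy": 25, "dz": 0, "roll": 0, "jaw": -1},
    {"dx": -20, "dy": 25, "dz": 0, "roll": 0, "jaw": -1},
    {"dx": -20, "dy": 25, "dz": 0, "roll": 0, "jaw": -1},
    {"dx": -20, "dy": 20, "dz": 0, "roll": 0, "jaw": -1},
    {"dx": -20, "dy": 20, "dz": 0, "roll": 0, "jaw": -1},
    {"dx": -15, "dy": 20, "dz": 0, "roll": 0, "jaw": -1},
    {"dx": -10, "dy": 10, "dz": 0, "roll": 0, "jaw": -1},
    {"dx": 0, "dy": 0, "dz": 0, "roll": 0, "jaw": -1},
    {"dx": 0, "dy": 0, "dz": 0, "roll": 0, "jaw": -1},
  ],
)

```text
time_s: 9.18
ee_pos: [0.4516, -0.0619, 0.1462]
eef_rot: [-3.141, 0.0, -0.001]
force: [0.1, 1.2, 0.2]
grip_width: 0.0941
grip_force: 0.0
```

```bash
cat > look.py <<'E'
from station import *
import cv2,numpy as np,sys
n=sys.argv[1]; c=camera(n); cv2.imwrite(f"pics/{sys.argv[2]}.png",c["frame"][:,:,::-1])
R=cv2.Rodrigues(np.array(c["rvec"]))[0];K=np.array(c["camera_matrix"]);v,u=np.mgrid[:480,:640];z=c["z_map"]
W=(np.stack([(u-K[0,2])*z/K[0,0],(v-K[1,2])*z/K[1,1],z],-1)-np.array(c["tvec"]).reshape(3))@R
for p in((.606,.119),(.452,-.062),(.503,-.269)):
    w=W[(z>0)&(np.hypot(W[...,0]-p[0],W[...,1]-p[1])<.05)&(W[...,2]>.085)&(W[...,2]<.104)]
    if len(w): print(p,len(w),((w.min(0)+w.max(0))/2).round(4),np.ptp(w,axis=0).round(3))
E
python3 look.py side s1
```

```text
(0.606, 0.119) 377 [0.6062 0.1176 0.093 ] [0.065 0.063 0.016]
(0.452, -0.062) 380 [ 0.4528 -0.0634  0.0936] [0.065 0.061 0.017]
(0.503, -0.269) 489 [ 0.5046 -0.2692  0.0936] [0.064 0.062 0.017]
```

>>> send_rows(
  rows=[
    {"dx": 0, "dy": 0, "dz": 15, "roll": 0, "jaw": -1},
    {"dx": 0, "dy": 0, "dz": 25, "roll": 0, "jaw": -1},
    {"dx": 0, "dy": 0, "dz": 25, "roll": 0, "jaw": -1},
    {"dx": 0, "dy": 0, "dz": 25, "roll": 0, "jaw": -1},
    {"dx": 0, "dy": 0, "dz": 13, "roll": 0, "jaw": -1},
    {"dx": 0, "dy": 0, "dz": 6, "roll": 0, "jaw": -1},
    {"dx": 0, "dy": 0, "dz": 0, "roll": 0, "jaw": -1},
    {"dx": 0, "dy": 0, "dz": 0, "roll": 0, "jaw": -0.6},
    {"dx": 0, "dy": 0, "dz": 0, "roll": 0, "jaw": -0.4},
    {"dx": 0, "dy": 0, "dz": 0, "roll": 0, "jaw": -0.2},
    {"dx": 0, "dy": 0, "dz": 0, "roll": 0, "jaw": 1},
    {"dx": 0, "dy": 0, "dz": 0, "roll": 0, "jaw": 1},
  ],
)

```text
time_s: 10.23
ee_pos: [0.4519, -0.0618, 0.038]
eef_rot: [3.141, -0.001, 0.0]
force: [-0.1, 0.2, 0.5]
grip_width: 0.0642
grip_force: 0.0
```

>>> send_rows(
  rows=[
    {"dx": 0, "dy": 0, "dz": 0, "roll": 0, "jaw": 1},
    {"dx": 0, "dy": 0, "dz": 0, "roll": 0, "jaw": 1},
    {"dx": 0, "dy": 0, "dz": 0, "roll": 0, "jaw": 1},
    {"dx": 0, "dy": 0, "dz": 0, "roll": 0, "jaw": 1},
  ],
)

```text
time_s: 10.57
ee_pos: [0.4519, -0.0618, 0.0379]
eef_rot: [3.141, -0.001, 0.0]
force: [-1.3, 0.7, 6.0]
grip_width: 0.0617
grip_force: 30.0
```

Left tin is still in place. Now the middle lift.

>>> send_rows(
  rows=[
    {"dx": 0, "dy": 0, "dz": -4, "roll": 0, "jaw": 1},
    {"dx": 0, "dy": 0, "dz": -8, "roll": 0, "jaw": 1},
    {"dx": 0, "dy": 0, "dz": -8, "roll": 0, "jaw": 1},
    {"dx": 0, "dy": 0, "dz": -8, "roll": 0, "jaw": 1},
    {"dx": 0, "dy": 0, "dz": -8, "roll": 0, "jaw": 1},
    {"dx": 0, "dy": 0, "dz": -4, "roll": 0, "jaw": 1},
    {"dx": 0, "dy": 0, "dz": 0, "roll": 0, "jaw": 1},
    {"dx": 0, "dy": 0, "dz": 0, "roll": 0, "jaw": 1},
    {"dx": 0, "dy": 0, "dz": 0, "roll": 0, "jaw": 1},
    {"dx": 0, "dy": 0, "dz": 0, "roll": 0, "jaw": 1},
    {"dx": 0, "dy": 0, "dz": 0, "roll": 0, "jaw": 1},
    {"dx": 0, "dy": 0, "dz": 0, "roll": 0, "jaw": 1},
  ],
)

```text
time_s: 11.57
ee_pos: [0.4515, -0.0617, 0.0772]
eef_rot: [-3.141, 0.0, 0.0]
force: [-0.3, -0.0, -2.0]
grip_width: 0.0615
grip_force: 30.0
```

>>> send_rows(
  rows=[
    {"dx": 0, "dy": 0, "dz": 0, "roll": 0, "jaw": 1},
    {"dx": 0, "dy": 0, "dz": 0, "roll": 0, "jaw": 1},
    {"dx": 0, "dy": 0, "dz": 0, "roll": 0, "jaw": 1},
    {"dx": 0, "dy": 0, "dz": 0, "roll": 0, "jaw": 1},
  ],
)

```text
time_s: 11.9
ee_pos: [0.4516, -0.0618, 0.0774]
eef_rot: [-3.142, 0.0, 0.0]
force: [0.5, -0.6, -1.8]
grip_width: 0.0614
grip_force: 30.0
```

>>> send_rows(
  rows=[
    {"dx": 0, "dy": 0, "dz": 0, "roll": 0, "jaw": 1},
    {"dx": 0, "dy": 0, "dz": 0, "roll": 0, "jaw": 1},
    {"dx": 0, "dy": 0, "dz": 0, "roll": 0, "jaw": 1},
    {"dx": 0, "dy": 0, "dz": 0, "roll": 0, "jaw": 1},
  ],
)

```text
time_s: 12.23
ee_pos: [0.4516, -0.0617, 0.0774]
eef_rot: [3.142, 0.0, 0.0]
force: [0.1, 0.1, -2.0]
grip_width: 0.0616
grip_force: 30.0
```

>>> send_rows(
  rows=[
    {"dx": 0, "dy": 0, "dz": 5, "roll": 0, "jaw": 1},
    {"dx": 0, "dy": 0, "dz": 8, "roll": 0, "jaw": 1},
    {"dx": 0, "dy": 0, "dz": 8, "roll": 0, "jaw": 1},
    {"dx": 0, "dy": 0, "dz": 7, "roll": 0, "jaw": 1},
    {"dx": 0, "dy": 0, "dz": 5, "roll": 0, "jaw": 1},
    {"dx": 0, "dy": 0, "dz": 3, "roll": 0, "jaw": 1},
    {"dx": 0, "dy": 0, "dz": 2, "roll": 0, "jaw": 1},
    {"dx": 0, "dy": 0, "dz": 1, "roll": 0, "jaw": 1},
    {"dx": 0, "dy": 0, "dz": 0.5, "roll": 0, "jaw": 1},
    {"dx": 0, "dy": 0, "dz": 0.5, "roll": 0, "jaw": 1},
    {"dx": 0, "dy": 0, "dz": 0, "roll": 0, "jaw": 1},
    {"dx": 0, "dy": 0, "dz": 0, "roll": 0, "jaw": 1},
  ],
)

```text
time_s: 13.23
ee_pos: [0.4517, -0.0618, 0.0379]
eef_rot: [3.141, -0.0, 0.0]
force: [-3.3, 0.9, 4.6]
grip_width: 0.0617
grip_force: 30.0
```

Middle is about 2 N and seated again. Next I'll release it and go to the right mat.

>>> send_rows(
  rows=[
    {"dx": 0, "dy": 0, "dz": 0, "roll": 0, "jaw": 1},
    {"dx": 0, "dy": 0, "dz": 0, "roll": 0, "jaw": -0.2},
    {"dx": 0, "dy": 0, "dz": 0, "roll": 0, "jaw": -0.6},
    {"dx": 0, "dy": 0, "dz": 0, "roll": 0, "jaw": -1},
    {"dx": 0, "dy": 0, "dz": 0, "roll": 0, "jaw": -1},
    {"dx": 0, "dy": 0, "dz": 0, "roll": 0, "jaw": -1},
    {"dx": 0, "dy": 0, "dz": -15, "roll": 0, "jaw": -1},
    {"dx": 0, "dy": 0, "dz": -25, "roll": 0, "jaw": -1},
    {"dx": 0, "dy": 0, "dz": -25, "roll": 0, "jaw": -1},
    {"dx": 0, "dy": 0, "dz": -25, "roll": 0, "jaw": -1},
    {"dx": 0, "dy": 0, "dz": -20, "roll": 0, "jaw": -1},
    {"dx": 0, "dy": 0, "dz": 0, "roll": 0, "jaw": -1},
  ],
)

```text
time_s: 14.23
ee_pos: [0.4532, -0.0621, 0.1511]
eef_rot: [3.14, -0.006, 0.0]
force: [1.0, 0.5, 1.0]
grip_width: 0.0942
grip_force: 0.0
```

>>> send_rows(
  rows=[
    {"dx": 3, "dy": 12, "dz": 0, "roll": 0, "jaw": -1},
    {"dx": 7, "dy": 25, "dz": 0, "roll": 0, "jaw": -1},
    {"dx": 7, "dy": 30, "dz": 0, "roll": 0, "jaw": -1},
    {"dx": 7, "dy": 30, "dz": 0, "roll": 0, "jaw": -1},
    {"dx": 7, "dy": 30, "dz": 0, "roll": 0, "jaw": -1},
    {"dx": 7, "dy": 30, "dz": 0, "roll": 0, "jaw": -1},
    {"dx": 7, "dy": 25, "dz": 0, "roll": 0, "jaw": -1},
    {"dx": 5, "dy": 15, "dz": 0, "roll": 0, "jaw": -1},
    {"dx": 2, "dy": 10, "dz": 0, "roll": 0, "jaw": -1},
    {"dx": 0, "dy": 0, "dz": 0, "roll": 0, "jaw": -1},
    {"dx": 0, "dy": 0, "dz": 0, "roll": 0, "jaw": -1},
  ],
)

```text
time_s: 15.15
ee_pos: [0.5031, -0.2686, 0.1463]
eef_rot: [-3.141, 0.001, -0.0]
force: [0.1, 0.3, -0.2]
grip_width: 0.094
grip_force: 0.0
```

```bash
python3 look.py side s2
```

```text
(0.606, 0.119) 372 [0.6073 0.1184 0.0931] [0.065 0.063 0.016]
(0.452, -0.062) 380 [ 0.4524 -0.0633  0.094 ] [0.064 0.061 0.018]
(0.503, -0.269) 494 [ 0.5051 -0.2693  0.0935] [0.064 0.062 0.016]
```

>>> send_rows(
  rows=[
    {"dx": 0, "dy": 0, "dz": 15, "roll": 0, "jaw": -1},
    {"dx": 0, "dy": 0, "dz": 25, "roll": 0, "jaw": -1},
    {"dx": 0, "dy": 0, "dz": 25, "roll": 0, "jaw": -1},
    {"dx": 0, "dy": 0, "dz": 25, "roll": 0, "jaw": -1},
    {"dx": 0, "dy": 0, "dz": 13, "roll": 0, "jaw": -1},
    {"dx": 0, "dy": 0, "dz": 6, "roll": 0, "jaw": -1},
    {"dx": 0, "dy": 0, "dz": 0, "roll": 0, "jaw": -1},
    {"dx": 0, "dy": 0, "dz": 0, "roll": 0, "jaw": -0.6},
    {"dx": 0, "dy": 0, "dz": 0, "roll": 0, "jaw": -0.4},
    {"dx": 0, "dy": 0, "dz": 0, "roll": 0, "jaw": -0.2},
    {"dx": 0, "dy": 0, "dz": 0, "roll": 0, "jaw": 1},
    {"dx": 0, "dy": 0, "dz": 0, "roll": 0, "jaw": 1},
  ],
)

```text
time_s: 16.2
ee_pos: [0.5038, -0.2689, 0.039]
eef_rot: [3.141, -0.001, 0.0]
force: [-0.1, -1.1, 0.2]
grip_width: 0.0642
grip_force: 0.0
```

>>> send_rows(
  rows=[
    {"dx": 0, "dy": 0, "dz": 0, "roll": 0, "jaw": 1},
    {"dx": 0, "dy": 0, "dz": 0, "roll": 0, "jaw": 1},
    {"dx": 0, "dy": 0, "dz": 0, "roll": 0, "jaw": 1},
    {"dx": 0, "dy": 0, "dz": 0, "roll": 0, "jaw": 1},
  ],
  force=40,
)

```text
time_s: 16.53
ee_pos: [0.5038, -0.2688, 0.0389]
eef_rot: [3.141, -0.0, 0.0]
force: [-1.9, 0.6, 6.1]
grip_width: 0.0617
grip_force: 40.0
```

>>> send_rows(
  rows=[
    {"dx": 0, "dy": 0, "dz": -4, "roll": 0, "jaw": 1},
    {"dx": 0, "dy": 0, "dz": -8, "roll": 0, "jaw": 1},
    {"dx": 0, "dy": 0, "dz": -8, "roll": 0, "jaw": 1},
    {"dx": 0, "dy": 0, "dz": -8, "roll": 0, "jaw": 1},
    {"dx": 0, "dy": 0, "dz": -8, "roll": 0, "jaw": 1},
    {"dx": 0, "dy": 0, "dz": -4, "roll": 0, "jaw": 1},
    {"dx": 0, "dy": 0, "dz": 0, "roll": 0, "jaw": 1},
    {"dx": 0, "dy": 0, "dz": 0, "roll": 0, "jaw": 1},
    {"dx": 0, "dy": 0, "dz": 0, "roll": 0, "jaw": 1},
    {"dx": 0, "dy": 0, "dz": 0, "roll": 0, "jaw": 1},
    {"dx": 0, "dy": 0, "dz": 0, "roll": 0, "jaw": 1},
    {"dx": 0, "dy": 0, "dz": 0, "roll": 0, "jaw": 1},
  ],
)

```text
time_s: 17.53
ee_pos: [0.5035, -0.2687, 0.0781]
eef_rot: [-3.141, 0.0, 0.0]
force: [-0.2, 0.5, -6.0]
grip_width: 0.0617
grip_force: 40.0
```

>>> send_rows(
  rows=[
    {"dx": 0, "dy": 0, "dz": 0, "roll": 0, "jaw": 1},
    {"dx": 0, "dy": 0, "dz": 0, "roll": 0, "jaw": 1},
    {"dx": 0, "dy": 0, "dz": 0, "roll": 0, "jaw": 1},
    {"dx": 0, "dy": 0, "dz": 0, "roll": 0, "jaw": 1},
    {"dx": 0, "dy": 0, "dz": 0, "roll": 0, "jaw": 1},
    {"dx": 0, "dy": 0, "dz": 0, "roll": 0, "jaw": 1},
    {"dx": 0, "dy": 0, "dz": 0, "roll": 0, "jaw": 1},
    {"dx": 0, "dy": 0, "dz": 0, "roll": 0, "jaw": 1},
  ],
)

```text
time_s: 18.2
ee_pos: [0.5036, -0.2687, 0.0785]
eef_rot: [3.142, -0.0, 0.0]
force: [-0.1, 0.6, -5.9]
grip_width: 0.0616
grip_force: 40.0
```

Right is about 6 N, so it's the heaviest. I'll raise it by 160 mm, which puts its underside 20 cm above the mat.

>>> send_rows(
  rows=[
    {"dx": 0, "dy": 0, "dz": -8, "roll": 0, "jaw": 1},
    {"dx": 0, "dy": 0, "dz": -16, "roll": 0, "jaw": 1},
    {"dx": 0, "dy": 0, "dz": -20, "roll": 0, "jaw": 1},
    {"dx": 0, "dy": 0, "dz": -20, "roll": 0, "jaw": 1},
    {"dx": 0, "dy": 0, "dz": -20, "roll": 0, "jaw": 1},
    {"dx": 0, "dy": 0, "dz": -20, "roll": 0, "jaw": 1},
    {"dx": 0, "dy": 0, "dz": -20, "roll": 0, "jaw": 1},
    {"dx": 0, "dy": 0, "dz": -16, "roll": 0, "jaw": 1},
    {"dx": 0, "dy": 0, "dz": -12, "roll": 0, "jaw": 1},
    {"dx": 0, "dy": 0, "dz": -8, "roll": 0, "jaw": 1},
    {"dx": 0, "dy": 0, "dz": 0, "roll": 0, "jaw": 1},
    {"dx": 0, "dy": 0, "dz": 0, "roll": 0, "jaw": 1},
  ],
)

```text
time_s: 19.2
ee_pos: [0.5035, -0.2687, 0.2384]
eef_rot: [3.142, -0.0, 0.0]
force: [-0.1, -0.9, -5.4]
grip_width: 0.0615
grip_force: 40.0
```

>>> send_rows(
  rows=[
    {"dx": 0, "dy": 0, "dz": 0, "roll": 0, "jaw": 1},
    {"dx": 0, "dy": 0, "dz": 0, "roll": 0, "jaw": 1},
    {"dx": 0, "dy": 0, "dz": 0, "roll": 0, "jaw": 1},
    {"dx": 0, "dy": 0, "dz": 0, "roll": 0, "jaw": 1},
    {"dx": 0, "dy": 0, "dz": 0, "roll": 0, "jaw": 1},
    {"dx": 0, "dy": 0, "dz": 0, "roll": 0, "jaw": 1},
    {"dx": 0, "dy": 0, "dz": 0, "roll": 0, "jaw": 1},
    {"dx": 0, "dy": 0, "dz": 0, "roll": 0, "jaw": 1},
    {"dx": 0, "dy": 0, "dz": 0, "roll": 0, "jaw": 1},
    {"dx": 0, "dy": 0, "dz": 0, "roll": 0, "jaw": 1},
    {"dx": 0, "dy": 0, "dz": 0, "roll": 0, "jaw": 1},
    {"dx": 0, "dy": 0, "dz": 0, "roll": 0, "jaw": 1},
  ],
)

```text
time_s: 20.2
ee_pos: [0.5036, -0.2688, 0.2385]
eef_rot: [3.142, -0.0, 0.0]
force: [-0.2, -0.1, -5.6]
grip_width: 0.0617
grip_force: 40.0
```

```bash
python3 look.py side s3
```

```text
(0.606, 0.119) 383 [0.6078 0.1177 0.0932] [0.063 0.064 0.015]
(0.452, -0.062) 380 [ 0.4526 -0.0628  0.0934] [0.066 0.063 0.016]
```

View pics/s3.png

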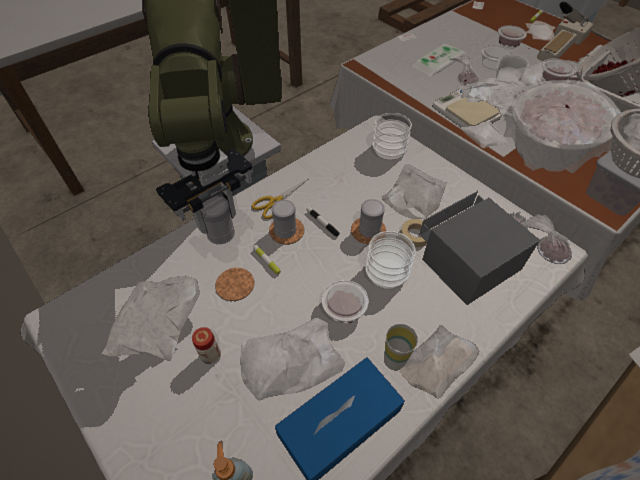

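The picture shows the heavy tin held upright at pixel (218,220), above its empty mat at (235,284). The other two stand on their mats at (285,215) and (371,215), and nothing else has moved.

```bash
python3 -c "
from station import *
print(hand_in())"
```

```text
the job is handed in; nothing more can be done
None
```

The right tin is the heaviest, at about 6 N against 3 N (left) and 2 N (middle); I handed in with it gripped upright and still 20 cm above its mat, the other two back on their own mats, after about 20 s.

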